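# Push a sign blank through the guide blocks to the stop

## Robot

A 7-joint arm with a two-finger parallel gripper is mounted at the origin on the work surface. World frame = base frame: x ahead of the robot, y to its left, z up, the work surface at z = 0. Lengths are in m, angles in degrees, forces in N, time in s.
With the tool pointing down it reaches from about 0.425 to 0.875 m from the base axis. Payload 4.7 kg.
Tool frame: the origin (TCP) lies at the centre of the arm's flange, where the gripper is bolted on; the fingertips stand 182 mm ahead of it and the grasp point (between the pads) lies 164 mm ahead of it; z points along the fingers, y is the line along which they close (so a half turn about z gives the same grasp; the last joint's range is limited). The gripper opens to 87 mm and grips with 3 to 60 N. Pads are 19 mm wide; open, the fingers measure 117 mm over their backs; the gripper's body (75 mm by 190 mm) begins 51 mm behind the grasp point.
Start: joints at [-65.369, 18.392, -4.016, 83.108, 1.295, 78.541, -3.26], TCP at [0.263, 0.595, 0.405] pointing down, gripper open.
Joint ranges: [-163.93, 163.93], [-17.29, 119.83], [-79.2, 71.16], [3.27, 140.29], [-89.18, 269.18], [5.43, 117.66], [-154.24, 154.24]. Speed limits (degrees/s): [147.25, 147.25, 180, 180, 180, 180, 180].

## Interface

Orientations are given as [roll, pitch, yaw] about the fixed x, y, z axes, in that order (R = Rz(yaw) Ry(pitch) Rx(roll)).
In Python, from cell import env gives the robot as it stands. The module is installed in compiled form; this text tells all that it offers.
- The arm moves only by the tool step_arm, never from a script. Its argument "steps" is one flat list of numbers, 5 for each row, row after row: the opening, from 0 (shut) to 1 (fully open), then the shift along the tool's x, y, z in mm, then the turn about the tool's z in degrees. In form: [grip, dx, dy, dz, roll, grip, dx, dy, dz, roll, ...]. A call has 1 to 12 rows; each row shifts and turns the commanded pose from where the row before left it, along the tool's axes as they then stand; what a row does not reach is not made up. A row lasts 1/8 s, in which the tool goes at most 62.5 mm and 10.7 degrees, less where a joint would pass 70% of its speed; a pose out of reach is approached as far as the arm can. A call with a gripper value outside its range is refused whole. The fingers move at their own pace and stop on an object; "grip_force" is the grip in N (left out, the last holds). Time passes only in rows, so rows that do not move let the fingers close. It gives the time, the measured TCP pose, the force, the opening and the grip force at its end, in the units of the state.
- env.get_obs(): the state, without advancing time (a new reading comes with each control period).
- env.read_camera(name): name is "scene" or "side" or "wrist"; returns a dict with "image" (480x640x3 uint8, red, green, blue), "camera_matrix" (3x3 intrinsics, pixels), "R" (3x3) and "t" (3): a world point X has camera coordinates R X + t. Camera axes: x right, y down, z forward; pixel columns grow to the right and rows downward; lengths in m; the calibration is good to about 2 mm. The wrist camera is an equidistant fisheye: a pixel r from the principal point sees the ray r / f radians off the axis. A picture is of the moment at which its call begins. There is no depth.
- env.sign_off(): hands the job in; it is judged then, once.
The state is a dict: "time_s": time; "qpos": joint angles; "joint_velocities": joint speeds; "effort": joint torques, N m; "tool_pos": TCP position; "tool_rot": TCP orientation; "force": force on the tool from outside, world axes, zero at the start; "wrist_torque": the same for the moment, N m; "grip_width": finger opening in m; "grasp_force": force on a finger pad.
Only numpy, scipy, OpenCV 4.12 (cv2) and the standard library are available. Lean on these libraries where they do the work, as an engineer would, in place of code of your own. Each camera call takes 0.05 s, during which the arm holds its last target. There are 200 camera calls.

## Task

Push the aluminium-faced sign blank across the bench, long way first, through the narrow gap between the two wooden guide blocks and on until its leading edge rests squarely against the yellow stop, ready for drilling. Push it with the fingers only: it stays flat on the bench and is never picked up or lifted over the blocks. Leave the other tools and things where they are.

Things in the scene. Friction and masses are not known exactly. Their poses are not given: they have to be found in the camera images.
- sign: loose sign blank, 100 mm long (its x) by 80 mm wide (its y) by 18 mm thick: brown wood core, brushed aluminium face with a round black emblem; 0.11 to 0.23 kg, slides with friction. Either short end may lead. Origin at the centre of its underside, z up.
- jig: fixed drilling jig. Origin on the bench, mid-gap; x = direction of pushing through, z up. Two pale wooden guide blocks, 40 mm high, at x = -20 to 20 mm, inner faces at y = -43 and 43 mm (gap 86 mm), outer faces at y = -93 and 93 mm; entry corners on the gap side rounded to 6 mm radius. Nothing covers the gap.
- stop (a point): middle of the near face of the jig's yellow stop bar, at bench level, 125 mm beyond the jig's origin along its x. The bar is fixed, 130 mm long across the push, 25 mm thick, 30 mm high. A blank that is home has its centre 50 mm before this point (75 mm past the jig's origin), its rear end 5 mm past the blocks, its x along the jig's x, either way round.
- mallet: bystander, leave alone: rubber mallet lying down: black head 60 mm across and 85 mm long, wooden handle reaching 270 mm along its own +y; origin under the head
- plane_iron: bystander, leave alone: flat steel plane blade with a dark slot, 190 x 50 x 5 mm, lying flat; origin under its centre
- driver: bystander, leave alone: green and black cordless driver lying on its side, about 240 x 165 x 56 mm; origin under its barrel
- glue: bystander, leave alone: yellow glue bottle, 56 mm across, 150 mm tall, standing; origin under its centre
- tape: bystander, leave alone: yellow tape measure, 65 x 70 x 36 mm; origin under its centre
- screw_jar: bystander, leave alone: small glass jar with a blue lid, 64 mm across, 75 mm tall; origin under its centre
- hinge: bystander, leave alone: brass butt hinge lying open and flat, 80 x 72 x 10 mm; origin under its centre
Not all that is in view belongs to the job. Several things have the shape of the sign; the one meant has the colours described above.

How it is judged (in metres and radians):
On the way:
1. the blank's leading end is in the gap between the guide blocks, flat on the bench (x of sign in the frame of jig between -0.068 and 0.03 m and y of sign in the frame of jig between -0.012 and 0.012 m and angle between the x axis of sign and the x axis of jig, either way round below 0.2 rad and height (world z) of sign below 0.005 m), for 0.05 s.
At the end, for the whole second after the job is handed in: The blank lies flat and at rest beyond the gap, its leading edge against the stop (centre within 5 mm of its home place along the push, 25 mm across), square to the stop within 0.09 rad (5 degrees) (x of sign in the frame of jig between 0.07 and 0.08 m and y of sign in the frame of jig between -0.025 and 0.025 m and angle between the x axis of sign and the x axis of jig, either way round below 0.09 rad and height (world z) of sign below 0.004 m and angle between sign's own z axis and vertical below 0.06 rad and linear speed of sign below 0.01 m/s); the robot touches nothing.
It fails at once if the blank is lifted off the bench or tipped up (height (world z) of sign above 0.01 m or angle between sign's own z axis and vertical above 0.2 rad).
It fails at once if another tool or thing on the bench is displaced by more than 20 mm (distance of any of mallet, plane_iron, driver, glue, tape, screw_jar, hinge from where it was at the start of the episode above 0.02 m).
It also fails if it takes over 58 s, if anything falls off the work surface, if the arm or the gripper's body presses on something with over 40 N, if the wrist force passes 120 N, or if a joint passes its speed limit or range.

## Working session

There is one attempt and no reset: what is moved stays moved. The work goes in short steps, Python scripts to look and compute and a tool call to move; the robot and the scene stay as the last step left them, time stands still between calls to the robot, and variables do not carry over. Pictures are saved under pics/ and viewed, at most 10 in all, crops included, and the job is handed in when it is done.

Besides the shell and the picture viewer there is one more tool, called after "Request:" in YAML: its name, and indented under it one key for each argument. step_arm: Moves the arm, as the interface text tells. Its arguments: {"type":"object","properties":{"steps":{"type":"array","items":{"type":"number"}},"grip_force":{"type":"number"}},"required":["steps"]}

```bash
mkdir -p pics; cat > h.py <<'E'
import numpy as np,cv2,pickle,sys
from cell import env
def snap(n,f):
    c=env.read_camera(n);cv2.imwrite(f'pics/{f}.png',c['image'][:,:,::-1]);pickle.dump(c,open(f'pics/{f}.pkl','wb'));return c
def load(f): return pickle.load(open(f'pics/{f}.pkl','rb'))
def pt(c,u,v,z=0,fish=False):
    K=c['camera_matrix'];d=np.array([(u-K[0,2])/K[0,0],(v-K[1,2])/K[1,1],1.])
    if fish:
        r=np.hypot(d[0],d[1]);d=np.array([d[0]/r*np.sin(r),d[1]/r*np.sin(r),np.cos(r)])
    o=-c['R'].T@c['t'];w=c['R'].T@d
    return o+w*(z-o[2])/w[2]
E
python3 - <<'E'
from h import *
for n in('scene','side','wrist'):
    c=snap(n,n+'0');print(n,-c['R'].T@c['t'])
o=env.get_obs();print(o['time_s'],o['tool_pos'],o['tool_rot'],o['force'])
E
```

```text
scene [1.43592467 0.00488172 0.66858338]
side [ 0.30319351 -1.11499951  0.90248489]
wrist [0.18723917 0.62728255 0.3844657 ]
0.15 [0.26248675 0.5944718  0.40390199] [-1.79914609e+02  3.71000927e-03  1.56181373e+02] [-0.40779656 -0.25040637  0.06613961]
```

View pics/scene0.png

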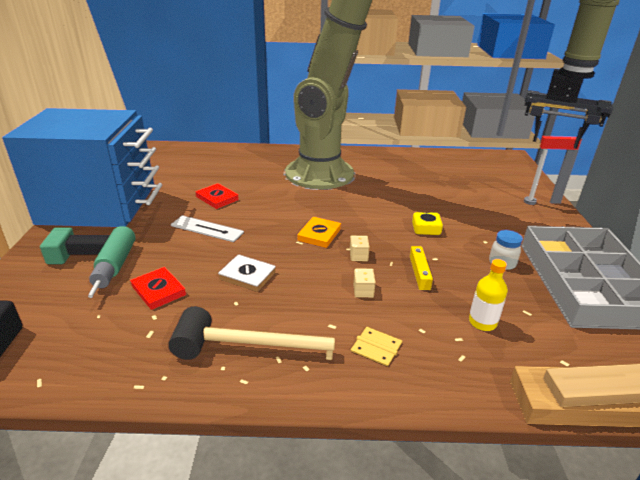

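View pics/side0.png

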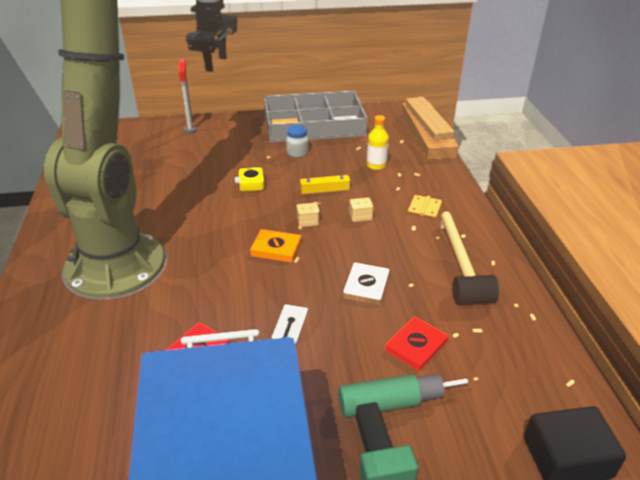

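Scene: candidates shaped like the sign are the silver one (247,272), orange (319,231), red (217,195) and red (158,287). I choose the silver one. The jig blocks are at (359,248) and (364,283), and the stop at (421,268). I'll check with one close crop of each view.

```bash
python3 - <<'E'
from h import *
a=cv2.imread('pics/scene0.png')[205:315,210:450];b=cv2.imread('pics/side0.png')[165:305,240:480]
f=lambda x:cv2.resize(x,(800,int(x.shape[0]*800/240)),interpolation=cv2.INTER_CUBIC)
cv2.imwrite('pics/ca.png',f(a));cv2.imwrite('pics/cb.png',f(b))
E
```

```text
(no output)
```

View pics/ca.png

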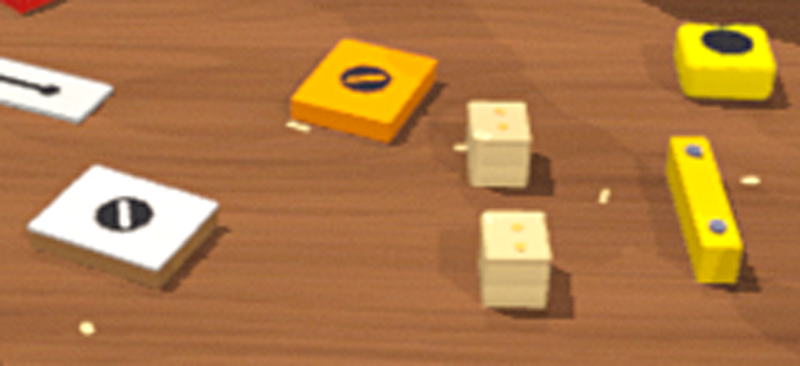

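View pics/cb.png

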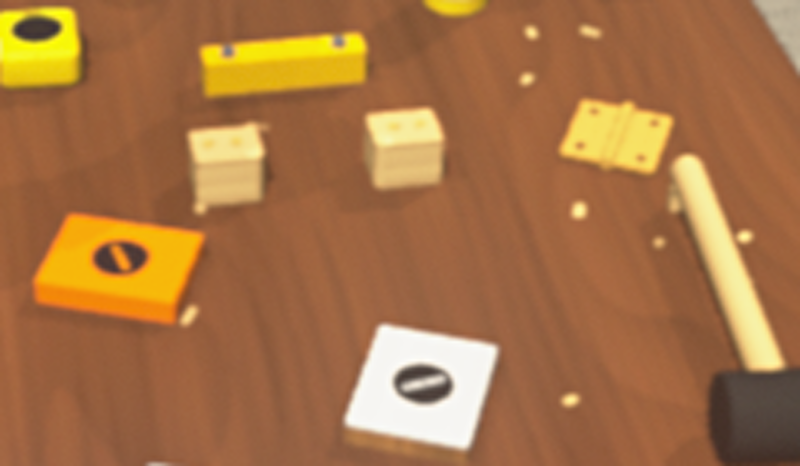

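The close crops confirm the silver blank: aluminium face, brown core, black emblem.

```bash
python3 - <<'E'
from h import *
s=240/800
A,B=load('scene0'),load('side0')
D={'sign':(.018,[(97,165),(218,206),(157,270),(30,226)],[(381,325),(498,346),(466,450),(346,428)]),
'blkL':(.04,[(468,103),(528,102),(531,143),(473,145)],[(190,132),(262,126),(264,166),(194,172)]),
'blkR':(.04,[(481,212),(546,211),(551,258),(483,260)],[(366,115),(436,109),(443,150),(373,156)]),
'stop':(.03,[(670,138),(708,137),(741,246),(702,249)],[(202,47),(363,34),(366,66),(205,79)])}
for k,(z,a,b) in D.items():
    for c,p,o in((A,a,(210,205)),(B,b,(240,165))):
        P=np.array([pt(c,u*s+o[0],v*s+o[1],z)[:2] for u,v in p]).astype(np.float32)
        r=cv2.minAreaRect(P*1000);print(k,P.mean(0).round(4),[x for x in np.round(P*1000).tolist()],np.round(r[1],0),round(r[2],1))
E
```

```text
sign [ 0.5614 -0.1542] [[503.0, -182.0], [548.0, -93.0], [619.0, -126.0], [576.0, -216.0]] [102.  81.] 64.3
sign [ 0.5549 -0.1601] [[540.0, -96.0], [613.0, -128.0], [569.0, -224.0], [498.0, -193.0]] [106.  81.] 66.0
blkL [0.4679 0.1032] [[442.0, 81.0], [439.0, 125.0], [493.0, 124.0], [497.0, 83.0]] [57. 44.] 1.4
blkL [0.4601 0.0937] [[435.0, 119.0], [490.0, 119.0], [484.0, 68.0], [432.0, 68.0]] [58. 51.] 0.1
blkR [0.6006 0.1056] [[577.0, 84.0], [574.0, 128.0], [624.0, 127.0], [628.0, 83.0]] [43. 55.] 89.0
blkR [0.5943 0.0959] [[570.0, 122.0], [624.0, 123.0], [618.0, 69.0], [565.0, 69.0]] [59. 54.] 0.1
stop [0.5303 0.2409] [[467.0, 226.0], [464.0, 254.0], [593.0, 255.0], [597.0, 228.0]] [133.  28.] 0.9
stop [0.524  0.2277] [[460.0, 251.0], [592.0, 252.0], [586.0, 204.0], [457.0, 204.0]] [135.  47.] 0.2
```

Request:
step_arm:
  steps: [1,-36,-34,0,0,1,-36,-34,0,0,1,-36,-34,0,0,1,-36,-34,0,0,1,-36,-34,0,0,1,-36,-34,0,0,1,-36,-34,0,0,1,-36,-34,0,0,1,-36,-34,0,0,1,-36,-34,0,0,1,-36,-34,0,0,1,-36,-34,0,0]

```text
time_s: 1.65
tool_pos: [0.4932, 0.0453, 0.4047]
tool_rot: [180.0, 0.0, 156.2]
force: [0.7, -0.0, -0.6]
grip_width: 0.0871
grasp_force: 0.0
```

Request:
step_arm:
  steps: [1,-36,-34,0,0,1,-36,-34,0,0,1,-36,-34,0,0,1,0,0,0,8.3,1,0,0,0,8.3,1,0,0,0,8.3,1,0,0,0,8.3,1,0,0,0,8.3,1,0,0,0,8.3,1,0,0,0,8.3,1,0,0,0,8.1,1,0,0,0,0]

```text
time_s: 3.15
tool_pos: [0.5505, -0.09, 0.4045]
tool_rot: [-180.0, -0.0, 90.1]
force: [-0.4, 0.2, 0.4]
grip_width: 0.0871
grasp_force: 0.0
```

```bash
python3 - <<'E'
from h import *
c=snap('wrist','w1');o=env.get_obs();print(o['time_s'],o['tool_pos'],o['tool_rot'],c['camera_matrix'])
E
```

```text
3.2 [ 0.55047421 -0.0899496   0.40457921] [-1.79981021e+02 -4.28790814e-03  9.01372954e+01] [[371.64829954   0.         326.13946533]
 [  0.         371.64829954 233.7183401 ]
 [  0.           0.           1.        ]]
```

View pics/w1.png

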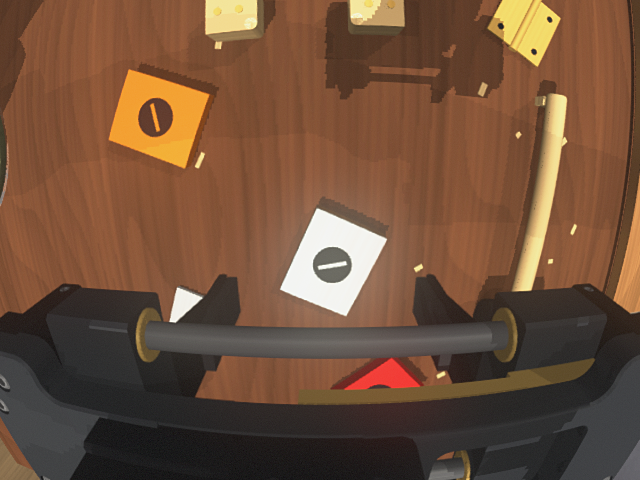

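Wrist view: sign top corners at (321,202), (386,240), (347,316), (280,290), and the orange decoy at (160,117). The block inner edges are at about (264,30) and (349,28).

```bash
python3 - <<'E'
from h import *
c=load('w1')
P=np.array([pt(c,u,v,.018,True)[:2] for u,v in[(321,201),(386,240),(347,316),(280,290)]],np.float32)
print(-c['R'].T@c['t'],(P*1000).round(),(P.mean(0)*1000).round(1),cv2.minAreaRect(P*1000))
for u,v,z in[(264,22,.04),(349,22,.04),(264,36,0),(349,34,0),(205,40,0),(404,34,0)]:print(u,v,z,(pt(c,u,v,z,True)*1000).round(1))
for u,v in[(127,69),(214,101),(186,168),(109,139)]:print('orange',(pt(c,u,v,.018,True)*1000).round())
print('mallet',(pt(c,548,95,.02,True)*1000).round(),(pt(c,517,290,.03,True)*1000).round())
E
```

```text
[ 0.5502805  -0.00807908  0.38524172] [[ 545.  -89.]
 [ 613. -130.]
 [ 574. -221.]
 [ 500. -188.]] [ 558.  -156.9] ((559.3414306640625, -155.2646484375), (109.59770202636719, 81.38094329833984), 65.45135498046875)
264 22 0.04 [492.9  87.8  40. ]
349 22 0.04 [571.   86.3  40. ]
264 36 0 [486.4  83.3   0. ]
349 34 0 [573.3  83.9   0. ]
205 40 0 [422.8  84.3   0. ]
404 34 0 [630.2  86.8   0. ]
orange [338.  60.  18.]
orange [438.  15.  18.]
orange [405. -52.  18.]
orange [311. -14.  18.]
mallet [792.  36.  20.] [ 774. -188.   30.]
```

Request:
step_arm:
  steps: [1,0,0,0,8.4,1,0,0,0,8.4,1,0,0,0,8.3,1,-19,12,0,0,1,-19,12,0,0,1,-19.5,11,0,0,1,0,0,29,0,1,0,0,29,0,1,0,0,29,0,1,0,0,29,0,1,0,0,29,0,1,0,0,0,0]

```text
time_s: 4.7
tool_pos: [0.5568, -0.1565, 0.2576]
tool_rot: [-179.7, 0.1, 65.0]
force: [-0.2, 0.5, -0.0]
grip_width: 0.0871
grasp_force: 0.0
```

```bash
python3 - <<'E'
from h import *
c=snap('wrist','w2');o=env.get_obs();print(o['time_s'],o['tool_pos'],o['tool_rot'],o['grip_width'])
E
```

```text
4.75 [ 0.55759998 -0.15687599  0.25931565] [-1.79905725e+02  4.40506756e-02  6.49541834e+01] 0.08707509051029676
```

View pics/w2.png

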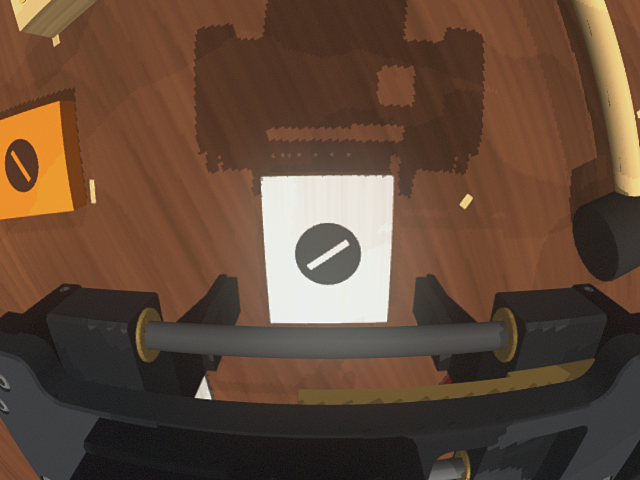

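Request:
step_arm:
  steps: [1,0,1,17,0,1,0,0,17,0,1,0,0,17,0,1,0,0,12,0,1,0,0,6,0,1,0,0,0,0,0.93,0,0,0,0,0.93,0,0,0,0,0.93,0,0,0,0]
  grip_force: 3

```text
time_s: 5.88
tool_pos: [0.5587, -0.1572, 0.191]
tool_rot: [-180.0, -0.0, 64.9]
force: [-1.6, 0.6, 0.9]
grip_width: 0.081
grasp_force: 0.8
```

Straddled at 81 mm. Now turn it to the jig direction and shift sideways to the jig's centreline.

Request:
step_arm:
  steps: [0.93,0,0,0,-2.6,0.93,0,0,0,-2.6,0.93,0,0,0,-2.6,0.93,0,0,0,-2.6,0.93,0,0,0,-2.6,0.93,0,0,0,-2.6,0.93,0,0,0,-2.6,0.93,0,0,0,-2.6,0.93,0,0,0,-2.6,0.93,0,0,0,-2.6,0.93,0,0,0,0]

```text
time_s: 7.25
tool_pos: [0.559, -0.1575, 0.191]
tool_rot: [179.9, 0.0, 90.8]
force: [0.3, -0.6, 0.4]
grip_width: 0.0809
grasp_force: 0.1
```

Request:
step_arm:
  steps: [0.93,0,-5,0,0,0.93,0,-5,0,0,0.93,0,-5,0,0,0.93,0,-5,0,0,0.93,0,-5,0,0,0.93,0,-3.5,0,0,0.93,0,0,0,0.8,1,0,0,0,0,1,0,0,0,0,1,0,0,0,0]

```text
time_s: 8.5
tool_pos: [0.5301, -0.1578, 0.1906]
tool_rot: [-180.0, -0.0, 90.1]
force: [0.4, -0.0, 0.2]
grip_width: 0.0868
grasp_force: 0.0
```

Request:
step_arm:
  steps: [1,0,0,-14,0,1,0,0,-28,0,1,0,0,-28,0,1,-30,0,0,0,1,-30,0,0,0,0.46,-30,0,0,0,0.46,-10,0,0,0,0.46,0,0,0,0]

```text
time_s: 9.5
tool_pos: [0.5303, -0.258, 0.2611]
tool_rot: [180.0, -0.0, 90.0]
force: [0.8, 1.3, -0.6]
grip_width: 0.065
grasp_force: 0.0
```

```bash
python3 - <<'E'
from h import *
c=snap('wrist','w3');o=env.get_obs();print(o['time_s'],o['tool_pos'],o['tool_rot'],o['grip_width'])
E
```

```text
9.55 [ 0.53059028 -0.25699807  0.26090043] [ 1.79994347e+02 -5.56002025e-02  9.00983064e+01] 0.06102804836851835
```

View pics/w3.png

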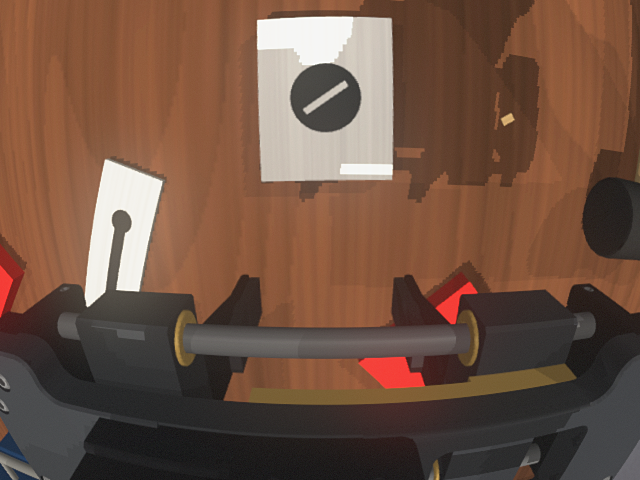

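```bash
python3 - <<'E'
from h import *
c=load('w3')
for u,v,z in[(258,17,.018),(391,18,.018),(393,180,.018),(261,181,.018),(326,98,.018),(467,264,.018),(360,360,.018),(475,275,.018)]:print(u,v,(pt(c,u,v,z,True)*1000).round(1))
E
```

```text
258 17 [ 489.6 -110.3   18. ]
391 18 [ 569.1 -111.1   18. ]
393 180 [ 571.4 -211.6   18. ]
261 181 [ 490.3 -212.3   18. ]
326 98 [ 530.3 -162.3   18. ]
467 264 [ 626.6 -267.9   18. ]
360 360 [ 555.5 -344.3   18. ]
475 275 [ 634.  -276.3   18. ]
```

Sign is square and centred (centre at 530, -161 mm; rear edge y = -211 mm). Descend behind it and push.

Request:
step_arm:
  steps: [0.46,14,0,0,0,0.46,14,0,0,0,0.46,0,0,20,0,0.46,0,0,20,0,0.46,0,0,20,0,0.46,0,0,10,0,0.46,0,0,0,0,0.46,4,0,0,0,0.46,5,0,0,0,0.46,6,0,0,0,0.46,6,0,0,0,0.46,6,0,0,0]

```text
time_s: 11.05
tool_pos: [0.5305, -0.2025, 0.1912]
tool_rot: [179.9, 0.0, 90.1]
force: [0.2, -2.6, 2.0]
grip_width: 0.0401
grasp_force: 0.8
```

Request:
step_arm:
  steps: [0.46,8,0,0,0,0.46,9,0,0,0,0.46,10,0,0,0,0.46,10,0,0,0,0.46,10,0,0,0,0.46,10,0,0,0,0.46,10,0,0,0,0.46,10,0,0,0,0.46,10,0,0,0,0.46,10,0,0,0,0.46,10,0,0,0,0.46,10,0,0,0]

```text
time_s: 12.55
tool_pos: [0.5301, -0.0851, 0.1907]
tool_rot: [-180.0, -0.0, 90.1]
force: [-0.3, -2.2, -0.5]
grip_width: 0.0399
grasp_force: 0.7
```

Request:
step_arm:
  steps: [0.46,10,0,0,0,0.46,8,0,0,0,0.46,5,0,0,0,0.46,3,0,0,0,0.46,0,0,0,0]

```text
time_s: 13.18
tool_pos: [0.5301, -0.0594, 0.1907]
tool_rot: [-180.0, -0.0, 90.1]
force: [0.1, 0.4, 1.1]
grip_width: 0.0401
grasp_force: 0.0
```

```bash
python3 - <<'E'
from h import *
c=snap('wrist','w4');o=env.get_obs();print(o['time_s'],o['tool_pos'],o['tool_rot'],o['grip_width'],o['force'])
E
```

```text
13.225 [ 0.53008956 -0.05960536  0.1907064 ] [-1.79993562e+02 -2.95919070e-02  9.00757733e+01] 0.03972342275014369 [-0.88972037  0.80438432 -0.45132538]
```

View pics/w4.png

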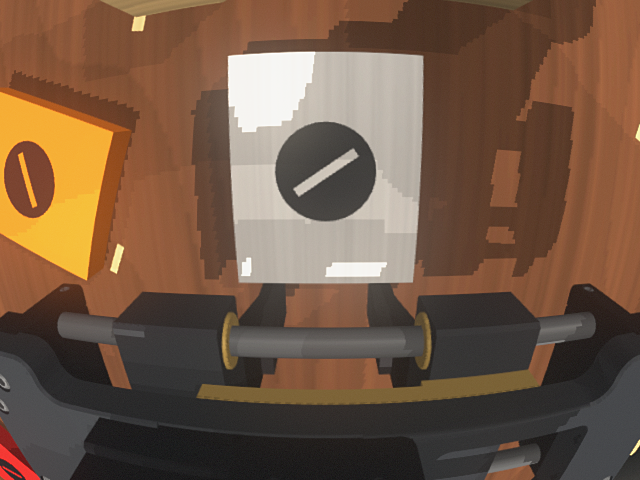

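Still square and centred (front corners (228,56)/(423,56), rear (240,282)/(412,282)). Push into the gap, slower.

Request:
step_arm:
  steps: [0.46,4,0,0,0,0.46,5,0,0,0,0.46,5,0,0,0,0.46,5,0,0,0,0.46,5,0,0,0,0.46,5,0,0,0,0.46,5,0,0,0,0.46,5,0,0,0,0.46,5,0,0,0,0.46,5,0,0,0,0.46,5,0,0,0,0.46,5,0,0,0]

```text
time_s: 14.72
tool_pos: [0.5301, -0.0005, 0.1908]
tool_rot: [180.0, -0.0, 90.1]
force: [-0.2, -1.4, -0.1]
grip_width: 0.0402
grasp_force: 0.4
```

Request:
step_arm:
  steps: [0.46,5,0,0,0,0.46,5,0,0,0,0.46,5,0,0,0,0.46,5,0,0,0,0.46,5,0,0,0,0.46,5,0,0,0,0.46,5,0,0,0,0.46,5,0,0,0,0.46,5,0,0,0,0.46,5,0,0,0,0.46,5,0,0,0,0.46,5,0,0,0]

```text
time_s: 16.23
tool_pos: [0.53, 0.0595, 0.1908]
tool_rot: [180.0, -0.0, 90.1]
force: [0.0, -1.2, -0.3]
grip_width: 0.0398
grasp_force: 0.4
```

Request:
step_arm:
  steps: [0.46,5,0,0,0,0.46,5,0,0,0,0.46,5,0,0,0,0.46,5,0,0,0,0.46,5,0,0,0,0.46,5,0,0,0,0.46,5,0,0,0,0.46,5,0,0,0,0.46,4,0,0,0,0.46,3,0,0,0,0.46,2,0,0,0,0.46,2,0,0,0]

```text
time_s: 17.73
tool_pos: [0.5299, 0.1102, 0.1908]
tool_rot: [180.0, 0.0, 90.1]
force: [0.1, -1.2, -0.1]
grip_width: 0.04
grasp_force: 0.4
```

Request:
step_arm:
  steps: [0.46,1.5,0,0,0,0.46,1.5,0,0,0]

```text
time_s: 17.98
tool_pos: [0.5299, 0.1132, 0.1908]
tool_rot: [180.0, -0.0, 90.1]
force: [0.6, -1.5, -0.7]
grip_width: 0.0399
grasp_force: 0.4
```

```bash
python3 - <<'E'
from h import *
c=snap('wrist','w5');o=env.get_obs();print(o['time_s'],o['tool_pos'],o['force'])
E
```

```text
18.025 [0.52992267 0.11346547 0.19078972] [ 0.34697646 -1.05954687 -0.38651191]
```

View pics/w5.png

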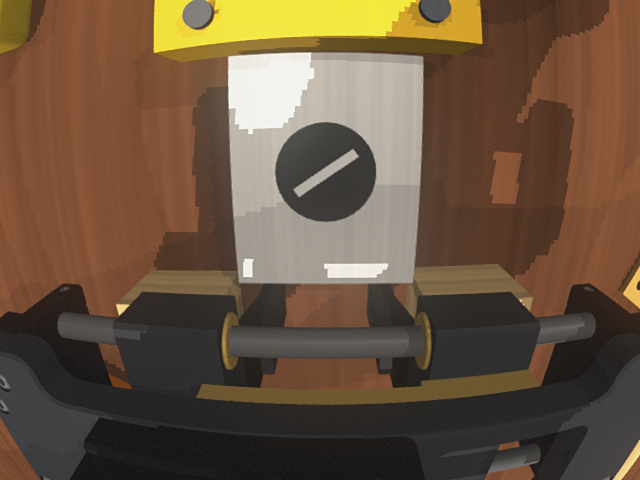

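Sign's front edge is at row ~55, just short of the stop's near face (row ~52). I'll continue in small increments until the force rises.

Request:
step_arm:
  steps: [0.46,1,0,0,0,0.46,1,0,0,0]

```text
time_s: 18.27
tool_pos: [0.5299, 0.1152, 0.1908]
tool_rot: [180.0, -0.0, 90.1]
force: [-0.1, -0.8, 0.2]
grip_width: 0.0398
grasp_force: 0.4
```

Request:
step_arm:
  steps: [0.46,1,0,0,0,0.46,0.5,0,0,0]

```text
time_s: 18.52
tool_pos: [0.5299, 0.1167, 0.1908]
tool_rot: [180.0, -0.0, 90.1]
force: [0.0, -2.5, -0.1]
grip_width: 0.0399
grasp_force: 0.8
```

Request:
step_arm:
  steps: [0.46,1,0,0,0,0.46,0,0,0,0]

```text
time_s: 18.77
tool_pos: [0.53, 0.117, 0.1908]
tool_rot: [180.0, 0.1, 90.1]
force: [-0.5, -3.4, -0.4]
grip_width: 0.0398
grasp_force: 1.8
```

Request:
step_arm:
  steps: [0.46,1,0,0,0,0.46,0,0,0,0]

```text
time_s: 19.02
tool_pos: [0.5301, 0.1173, 0.1908]
tool_rot: [180.0, 0.1, 90.0]
force: [0.1, -5.0, 0.4]
grip_width: 0.0395
grasp_force: 2.8
```

Request:
step_arm:
  steps: [0.46,1,0,0,0,0.46,0,0,0,0]

```text
time_s: 19.27
tool_pos: [0.5301, 0.1176, 0.1908]
tool_rot: [180.0, 0.2, 90.0]
force: [-0.5, -8.1, 2.2]
grip_width: 0.0401
grasp_force: 3.7
```

The force has risen to 8 N while the tool stalled, so the blank is firmly against the stop. Back off straight, then up.

Request:
step_arm:
  steps: [0.46,-3,0,0,0,0.46,-6,0,0,0,0.46,-6,0,0,0,0.46,0,0,-20,0,0.46,0,0,-30,0,0.46,0,0,-30,0,0.46,0,0,-30,0,0.46,0,0,0,0,0.46,0,0,0,0]

```text
time_s: 20.4
tool_pos: [0.5295, 0.1047, 0.3001]
tool_rot: [-179.9, -0.0, 90.1]
force: [-0.3, 0.2, -0.2]
grip_width: 0.0401
grasp_force: 0.0
```

```bash
python3 - <<'E'
from h import *
c=snap('wrist','w6');print(env.get_obs()['tool_pos'])
E
```

```text
[0.52936104 0.1046672  0.29965381]
```

View pics/w6.png

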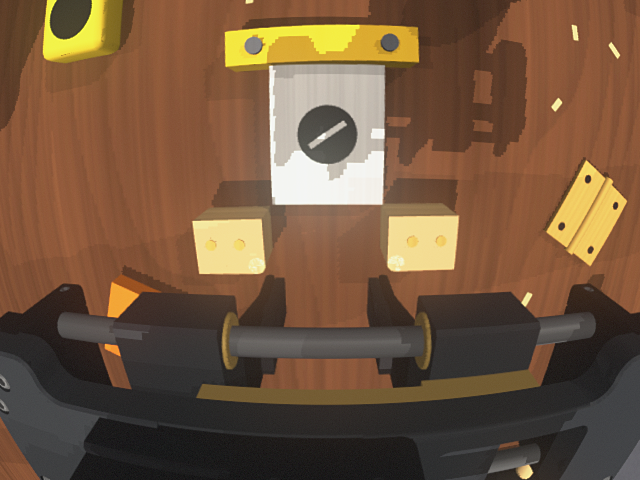

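The blank lies square against the stop, front edge at row 66 along the stop's face and rear edge at row 204, clear of the blocks. Handing in.

```bash
python3 -c "
from cell import env
print(env.sign_off())"
```

```text
the job is handed in; nothing more can be done
None
```

The sign blank was pushed flat through the gap, its leading edge rests squarely against the yellow stop, and the job is handed in (no verdict was returned).

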